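# Load the drilling board and set the drill speed

### The job

Get the drill ready: roll each hexagonal wooden blank over, flat by flat, until its pilot hole faces straight up, and lay the blanks on the plywood drilling board, one to a lane, flat between the strips, along the lane and with their whole length on the board. Only when all of them are loaded, slide the speed control on the grey box until its pointer stands at the middle of the steel index tab, and leave everything released. Do not knock over the white glue bottle or the mug.

Things in the scene. Friction and masses are not known exactly. Their poses are not given: they have to be found in the camera images.
- blank1_mid (a point): Centre of a beech blank (may be absent): a hexagonal bar 50 mm across flats, 64 mm long between its square-cut ends, about 100 g, lying on one of its six flats so that this centre is 25 mm above what it lies on. Own x runs along the bar; own z points out through the one flat that has the dark 13 mm pilot hole. A dark line on each end runs from the centre to that flat.
- blank2_mid (a point): Centre of a beech blank (may be absent): a hexagonal bar 50 mm across flats, 64 mm long between its square-cut ends, about 100 g, lying on one of its six flats so that this centre is 25 mm above what it lies on. Own x runs along the bar; own z points out through the one flat that has the dark 13 mm pilot hole. A dark line on each end runs from the centre to that flat.
- blank3_mid (a point): Centre of a beech blank (may be absent): a hexagonal bar 50 mm across flats, 64 mm long between its square-cut ends, about 100 g, lying on one of its six flats so that this centre is 25 mm above what it lies on. Own x runs along the bar; own z points out through the one flat that has the dark 13 mm pilot hole. A dark line on each end runs from the centre to that flat.
- blank4_mid (a point): Centre of a beech blank (may be absent): a hexagonal bar 50 mm across flats, 64 mm long between its square-cut ends, about 100 g, lying on one of its six flats so that this centre is 25 mm above what it lies on. Own x runs along the bar; own z points out through the one flat that has the dark 13 mm pilot hole. A dark line on each end runs from the centre to that flat.
- board: Fixed plywood drilling board, 130 (x) by 222 (y) by 12 mm thick; origin at the centre of its underside. On top, four aluminium strips along its x, 6 mm wide and standing 8 mm above the board's top, at y = -108, -36, 36 and 108 mm, make three lanes along x, centred on y = -72, 0 and 72 mm, each 66 mm wide, open at both ends.
- speed (a joint): Speed slide of the grey control box: position along its track in m, 0 to 0.12, growing towards own +y of the box. It stays where it is left; about 1.5 N moves it.
- speed_top (a point): Centre of the top of the slide's black grip, 28 (x) by 20 (y) mm and 45 mm tall above the box's 22 mm high panel, so the top is about 68 mm above the bench. Own y is the direction in which the slide moves (the track). A small white pointer, in line with the grip's centre, stands out of its -x side at the foot.
- tab_mid (a point): Top centre of the fixed steel index tab on the control box, beside the track on its -x side: 18 (x) by 10 (y, along the track) by 2 mm high. Its own axes are those of the box.
- glue: White glue bottle, 150 mm tall, 56 mm across, a bystander; origin under its foot, z up.
- mug: White mug, 90 mm tall, a bystander; origin under its foot, z up.
Things that resemble listed ones, but are neither listed nor needed, are in the scene too. Leave any green look-alike of the part that bears blank1_mid alone.

How it is judged:
By the outcome, as a careful person would: the job done as asked, in the order asked, and still so for the second after the job is handed in, with the robot touching nothing.
Of blank1, blank2, blank3, blank4 only 2 to 3 are there at a start; the rules pass over those that are not, and their reading is None.
At some moment in a run one of blank1, blank2, blank3, blank4 may be knocked a few centimetres aside while the robot is not near it.
Once in a run the grip may slacken for a moment while it holds something.
It also fails if it takes over 210 s, if anything falls off the work surface, if the arm or the gripper's body presses on something with over 40 N, if the wrist force passes 120 N, or if a joint passes its speed limit or range.

### The arm

A 6-joint arm with a two-finger parallel gripper is mounted at the origin on the work surface. World frame = base frame: x ahead of the robot, y to its left, z up, the work surface at z = 0. Lengths are in m, angles in rad, forces in N, time in s.
With the tool pointing down it reaches from about 0.3 to 0.85 m from the base axis. Payload 4.2 kg.
Tool frame: the origin (TCP) lies between the finger pads; the fingertips stand 14 mm ahead of it and the grasp point (between the pads) lies 5 mm behind it; z points along the fingers, y is the line along which they close (so a half turn about z gives the same grasp; the last joint's range is limited). The gripper opens to 91 mm and grips with 3 to 60 N. Pads are 32 mm wide; open, the fingers measure 118 mm over their backs; the gripper's body (76 mm by 178 mm) begins 60 mm behind the grasp point.
Start: joints at [1.185, 0.32, 1.565, -0, 1.257, -0.02], TCP at [0.206, 0.537, 0.228] pointing down, gripper open.
Joint ranges: [-3.11, 3.11], [-0.84, 2.01], [0.21, 2.61], [-1.34, 4.49], [0.05, 2.63], [-2.56, 2.56]. Speed limits (rad/s): [2.57, 2.57, 3.14, 3.14, 3.14, 3.14].

### API

Orientations are given as [roll, pitch, yaw] about the fixed x, y, z axes, in that order (R = Rz(yaw) Ry(pitch) Rx(roll)).
In Python, from bench import r gives the robot as it stands.
- The arm moves only by the shell command python3 -m creep 'ROWS' [OPENING] [FORCE]. ROWS is JSON, a list of rows, each an object with "delta_pos": the shift along the world's x, y, z in cm, a list of three; "turn": the turn about the world's z in degrees. In form: [{"delta_pos": [dx, dy, dz], "turn": turn}, ...]. A call has exactly 10 rows; each row is the pose to reach, as a shift and turn from the pose commanded when the call began; what a row does not reach only later rows make up. A row lasts 1/10 s, in which the tool goes at most 50 mm and 8.59 degrees, less where a joint would pass 70% of its speed; a pose out of reach is approached as far as the arm can. A call with a gripper value outside its range is refused whole. OPENING is the finger opening in cm, from 0 to 9.12, set as the call begins (- or left out, the last holds). The fingers move at their own pace and stop on an object; FORCE is the grip in N (left out, the last holds). Time passes only in rows, so rows that repeat a pose let the fingers close, or fill a call up. It gives the time, the measured TCP pose, the force and the opening at its end, in the units of the state.
- r.observe(): the state, without advancing time (a new reading comes with each control period).
- r.snapshot(name): name is "side" or "top"; returns a dict with "color" (400x640x3 uint8, blue, green, red), "depth" (400x640 float32, m along the optical axis (not along the pixel's ray), 0 where there is no reading), "K" (3x3 intrinsics, pixels), "k1" (the pictures are not rectified: a ray, as slopes to the right and down, at radius r is drawn at 1 + k1 r^2 times it, then the intrinsics apply), "xyz" and "orientation" of the camera in the world. Camera axes: x right, y down, z forward; pixel columns grow to the right and rows downward; lengths in m; the calibration is good to about 2 mm. A picture is of the moment at which its call begins.
- r.job_done(): hands the job in, once; it reports no verdict.
The state is a dict: "time_s": time; "joints": joint angles; "joint_velocities": joint speeds; "tau": joint torques, N m; "eef_pos": TCP position; "eef_rot": TCP orientation; "force": force on the tool from outside, world axes, zero at the start; "moment": the same for the moment, N m; "finger_gap": finger opening in m.
Only numpy, scipy, OpenCV 4.12 (cv2) and the standard library are available. Lean on these libraries where they do the work, as an engineer would, in place of code of your own. Each camera call takes 0.05 s, during which the arm holds its last target. There are 200 camera calls.

## Working session

There is one attempt and no reset: what is moved stays moved. The work goes in short steps, Python scripts to look and compute and a shell command to move; the robot and the scene stay as the last step left them, time stands still between calls to the robot, and variables do not carry over. Pictures are saved under pics/ and viewed, on a budget of 14 in all, crops included, one or two more only if the job needs it, and the job is handed in when it is done.

```bash
ls; mkdir -p pics
cat > h.py <<'E'
import numpy as np, cv2, time
from scipy.spatial.transform import Rotation as Ro
from bench import r
def snap(n): return r.snapshot(n)
def R(s):
    o=np.array(s["orientation"],float)
    return o if o.shape==(3,3) else Ro.from_euler('xyz',o).as_matrix()
def ray(s,uv):
    K=np.array(s["K"]);k=s["k1"]
    d=np.array([(uv[0]-K[0,2])/K[0,0],(uv[1]-K[1,2])/K[1,1]]);x=d.copy()
    for _ in range(20): x=d/(1+k*(x@x))
    return R(s)@np.array([x[0],x[1],1.])
def onz(s,uv,z):
    d=ray(s,uv);c=np.array(s["xyz"]);return c+d*(z-c[2])/d[2]
def pt(s,uv):
    u,v=map(int,uv);return np.array(s["xyz"])+ray(s,uv)*s["depth"][v,u]
def proj(s,p):
    q=R(s).T@(np.array(p)-s["xyz"]);x=q[:2]/q[2];x=x*(1+s["k1"]*(x@x));K=np.array(s["K"])
    return np.array([K[0,0]*x[0]+K[0,2],K[1,1]*x[1]+K[1,2]])
E
python3 - <<'E'
from h import *
for n in("top","side"):
    s=snap(n);cv2.imwrite(f"pics/{n}0.png",s["color"]);print(n,s["K"],s["k1"],s["xyz"],s["orientation"])
    np.savez(f"{n}0.npz",**s)
print(r.observe())
E
```

```text
pics
top [[428.9034477    0.         320.23567186]
 [  0.         428.9034477  202.77008615]
 [  0.           0.           1.        ]] -0.014037388487692119 [0.44161853 0.03648108 1.08401037] [-2.98782299  0.01778042 -1.59782271]
side [[380.21000314   0.         322.41556693]
 [  0.         380.21000314 199.60152252]
 [  0.           0.           1.        ]] -0.007526636939127903 [0.41527269 0.75034647 0.70650211] [-2.27042837  0.01822423 -2.8665596 ]
{'time_s': 0.1, 'joints': array([ 1.18505557e+00,  3.20255383e-01,  1.56553596e+00, -1.87675554e-05,
        1.25740932e+00, -1.99985915e-02]), 'joint_velocities': array([ 0.00036319, -0.00166595, -0.001594  , -0.000187  , -0.00050777,
        0.00011233]), 'tau': array([-6.45148157e-04, -4.13333702e+01, -2.32509488e+01,  7.28291622e-02,
        4.21066827e-02, -3.78830168e-05]), 'eef_pos': array([0.20548919, 0.53657536, 0.22719678]), 'eef_rot': array([-3.13998461e+00, -1.43151995e-05,  2.77585628e+00]), 'force': array([0.00412241, 0.06385063, 0.39161248]), 'moment': array([ 0.00499646, -0.00431873, -0.03311541]), 'finger_gap': 0.09097793789258729}
```

View pics/top0.png

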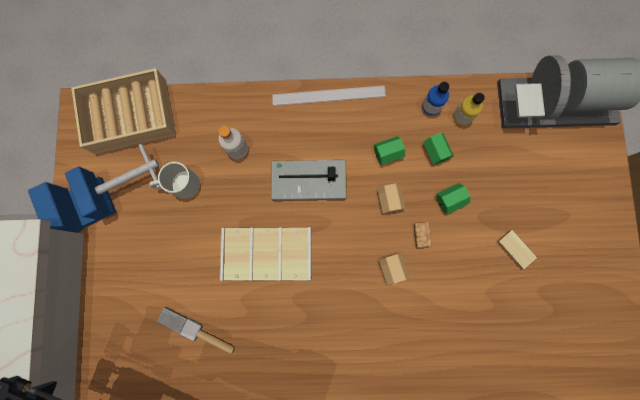

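View pics/side0.png

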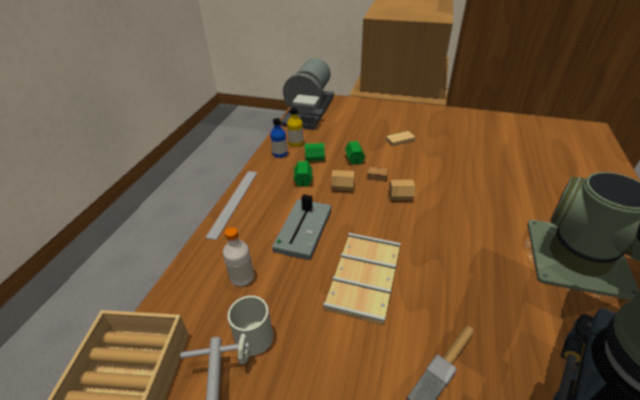

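Top view: two beech blanks at (391,198) and (393,269), three green decoys, board at (266,254), box at (309,180). The objects at (423,235) and (517,250) don't match a blank's shape. I'll zoom in on the blanks and the box.

Run:
```python
from h import *
t=dict(np.load("top0.npz"));s=dict(np.load("side0.npz"))
t["k1"]=float(t["k1"]);s["k1"]=float(s["k1"])
a=t["color"][175:295,370:440];b=s["color"][160:215,320:425];c=t["color"][155:205,265:355]
cv=np.zeros((600,800,3),np.uint8)
a=cv2.resize(a,None,fx=5,fy=5,interpolation=cv2.INTER_CUBIC);cv[:600,:350]=a
b=cv2.resize(b,None,fx=4,fy=4,interpolation=cv2.INTER_CUBIC);cv[:220,360:780]=b
c=cv2.resize(c,None,fx=4.5,fy=4.5,interpolation=cv2.INTER_CUBIC);cv[230:230+c.shape[0],360:360+c.shape[1]]=c
cv2.imwrite("pics/z0.png",cv)
hsv=cv2.cvtColor(t["color"],cv2.COLOR_BGR2HSV)
for p in[(391,198),(393,269),(423,235),(517,250),(266,254),(200,250),(375,270)]:
    print(p,hsv[p[1],p[0]],pt(t,p).round(3))
for p in[(221,228),(311,228),(311,280),(221,279)]: print(p,onz(t,p,.02).round(4))
```

```text
(391, 198) [ 17 102 202] [ 0.609 -0.122  0.051]
(393, 269) [ 17 101 200] [ 0.438 -0.118  0.053]
(423, 235) [ 15 115 182] [ 0.518 -0.2    0.025]
(517, 250) [ 21  81 201] [ 0.475 -0.43   0.017]
(266, 254) [ 19  82 203] [0.483 0.19  0.011]
(200, 250) [ 14 146 166] [ 0.498  0.359 -0.001]
(375, 270) [ 14 146 159] [ 0.436 -0.081 -0.004]
(221, 228) [0.5506 0.3007 0.02  ]
(311, 228) [0.5442 0.0756 0.02  ]
(311, 280) [0.4167 0.0787 0.02  ]
(221, 279) [0.4249 0.2997 0.02  ]
```

View pics/z0.png

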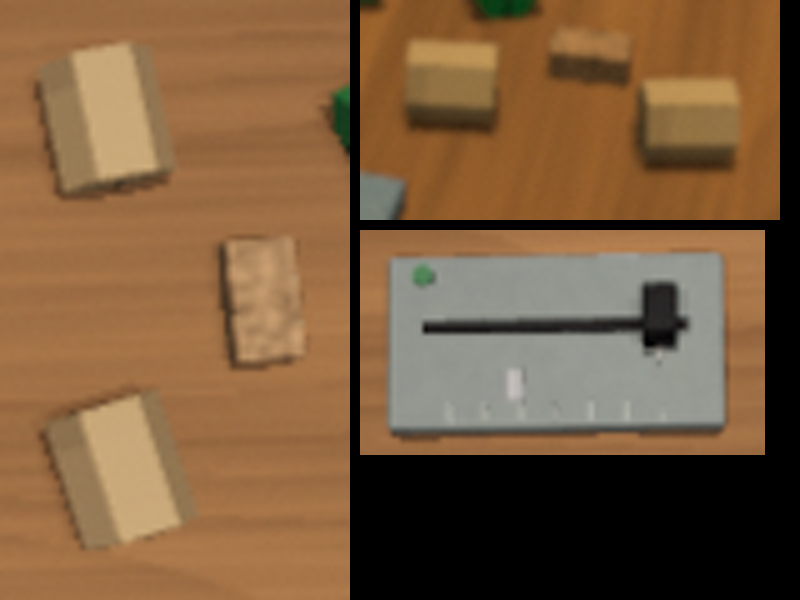

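The zoomed crops show both blanks lying roughly along x. No hole is visible on the top or +y flats, so it is underneath or on the -y lower side, and I'll roll towards the board (+y). The tab is near (299,189) and the grip near (331,171). Next I'll measure exact poses.

```bash
cat >> h.py <<'E'
def blanks(s,vmin=192,show=True):
    """top flats of beech-coloured things 50 mm up: centre, yaw(deg), size"""
    h=cv2.cvtColor(s["color"],cv2.COLOR_BGR2HSV);m=cv2.inRange(h,(13,60,vmin),(24,135,255))
    out=[]
    for c in cv2.findContours(m,0,cv2.CHAIN_APPROX_NONE)[0]:
        if cv2.contourArea(c)<80: continue
        (cx,cy),(w,l),a=cv2.minAreaRect(c)
        for z in(.05,.062):
            P=np.array([onz(s,p,z)[:2] for p in c[:,0]])
            q,wl,_=cv2.minAreaRect((P*1000).astype(np.float32))
            b=cv2.boxPoints((q,wl,_));e=max((b[1]-b[0],b[2]-b[1]),key=np.linalg.norm)
            y=(np.degrees(np.arctan2(e[1],e[0]))+90)%180-90
            out.append((round(cx),round(cy),z,np.round(q,1),np.round(wl,1),round(y,1)))
    if show:
        for o in out: print(*o)
    return out
E
python3 - <<'E'
from h import *
s=dict(np.load("top0.npz"));s["k1"]=float(s["k1"]);blanks(s)
d=cv2.cvtColor(s["color"],cv2.COLOR_BGR2HSV)
m=(d[:,:,2]<50).astype(np.uint8);m[:150]=0;m[205:]=0;m[:,:265]=0;m[:,355:]=0
for c in cv2.findContours(m,0,1)[0]: print(cv2.boundingRect(c),cv2.contourArea(c))
print("tab",onz(s,(299.2,189.2),.024),"grip",onz(s,(331.5,171),.068),
 "track",onz(s,(279,176.5),.022),onz(s,(337,176),.022))
print("box",[onz(s,p,.022).round(4) for p in((271.7,161),(345.6,160.5),(345.8,199.5),(272,199.5))])
E
```

```text
395 269 0.05 [ 439.  -123.8] [60.9 26.4] 15.6
395 269 0.062 [ 439.  -121.9] [60.2 26. ] 15.6
518 249 0.05 [ 476.5 -418. ] [84.3 41. ] 38.0
518 249 0.062 [ 476.1 -412.7] [83.3 40.5] 38.0
294 248 0.05 [495.7 115.5] [60.6 93.7] -1.3
294 248 0.062 [495.1 114.6] [59.9 92.6] -1.3
266 247 0.05 [498.9 185.1] [60.4 91.2] -1.5
266 247 0.062 [498.2 183.4] [59.7 90.2] -1.5
236 248 0.05 [498.5 254.6] [59.9 96.1] -1.2
236 248 0.062 [497.9 252. ] [59.2 95. ] -1.2
392 197 0.05 [ 612.  -125.8] [61.3 26.5] 9.0
392 197 0.062 [ 610.1 -123.9] [60.5 26.2] 9.0
96 116 0.05 [841.7 616.3] [135.3  74.7] 15.1
96 116 0.062 [837.1 609.6] [133.7  73.8] 15.1
120 112 0.05 [851.5 554.9] [127.3  38.5] 15.2
120 112 0.062 [846.7 548.9] [125.8  38.1] 15.2
146 104 0.05 [872.5 489.8] [140.8  78.5] 11.6
146 104 0.062 [867.5 484.5] [139.2  77.6] 11.6
(279, 167, 58, 14) 120.0
tab [0.6425023  0.10286092 0.024     ] grip [0.67665068 0.02087733 0.068     ] track [0.67717706 0.15359146 0.022     ] [0.67391992 0.0066749  0.022     ]
box [array([0.7182, 0.1718, 0.022 ]), array([ 0.7135, -0.0165,  0.022 ]), array([ 0.6131, -0.0134,  0.022 ]), array([0.6186, 0.1719, 0.022 ])]
```

```bash
python3 -m creep '[{"delta_pos":[12,-36,0],"turn":-27},{"delta_pos":[12,-36,0],"turn":-27},{"delta_pos":[12,-36,0],"turn":-27},{"delta_pos":[12,-36,0],"turn":-27},{"delta_pos":[12,-36,0],"turn":-27},{"delta_pos":[12,-36,0],"turn":-27},{"delta_pos":[12,-36,0],"turn":-27},{"delta_pos":[12,-36,0],"turn":-27},{"delta_pos":[12,-36,0],"turn":-27},{"delta_pos":[12,-36,0],"turn":-27}]' 3 20
python3 -m creep '[{"delta_pos":[12.9,-35.4,0],"turn":-26.5},{"delta_pos":[12.9,-35.4,0],"turn":-26.5},{"delta_pos":[12.9,-35.4,0],"turn":-26.5},{"delta_pos":[12.9,-35.4,0],"turn":-26.5},{"delta_pos":[12.9,-35.4,0],"turn":-26.5},{"delta_pos":[12.9,-35.4,0],"turn":-26.5},{"delta_pos":[12.9,-35.4,0],"turn":-26.5},{"delta_pos":[12.9,-35.4,0],"turn":-26.5},{"delta_pos":[12.9,-35.4,0],"turn":-26.5},{"delta_pos":[12.9,-35.4,0],"turn":-26.5}]'
```

```text
time_s: 1.1
eef_pos: [0.3257, 0.1768, 0.2279]
eef_rot: [3.141, -0.001, 2.302]
force: [-0.2, -0.8, -1.0]
finger_gap: 0.03
time_s: 2.1
eef_pos: [0.455, -0.1758, 0.2273]
eef_rot: [-3.141, -0.002, 1.843]
force: [-0.3, 0.7, 0.9]
finger_gap: 0.0301
```

```bash
python3 -m creep '[{"delta_pos":[0,0,-5],"turn":0},{"delta_pos":[0,0,-10],"turn":0},{"delta_pos":[0,0,-15],"turn":0},{"delta_pos":[0,0,-19],"turn":0},{"delta_pos":[0,0,-20.5],"turn":0},{"delta_pos":[0,0,-20.5],"turn":0},{"delta_pos":[0,0,-20.5],"turn":0},{"delta_pos":[0,0,-20.5],"turn":0},{"delta_pos":[0,0,-20.5],"turn":0},{"delta_pos":[0,0,-20.5],"turn":0}]'
python3 -m creep '[{"delta_pos":[-0.22,0.77,0],"turn":0},{"delta_pos":[-0.32,1.16,0.2],"turn":0},{"delta_pos":[-0.43,1.54,0.6],"turn":0},{"delta_pos":[-0.54,1.93,1.0],"turn":0},{"delta_pos":[-0.65,2.31,1.4],"turn":0},{"delta_pos":[-0.76,2.7,1.8],"turn":0},{"delta_pos":[-0.86,3.1,2.2],"turn":0},{"delta_pos":[-0.97,3.5,2.4],"turn":0},{"delta_pos":[-1.08,3.85,2.4],"turn":0},{"delta_pos":[-1.13,4.04,2.4],"turn":0}]'
python3 - <<'E'
from h import *
t=snap("top");s=snap("side")
a=cv2.resize(t["color"][175:305,320:450],None,fx=4,fy=4,interpolation=cv2.INTER_CUBIC)[:520,:400]
b=cv2.resize(s["color"][150:230,310:440],None,fx=3,fy=3,interpolation=cv2.INTER_CUBIC)
cv=np.zeros((520,800,3),np.uint8);cv[:,:400]=a;cv[:240,405:795]=b;cv2.imwrite("pics/p1.png",cv);blanks(t)
E
```

```text
time_s: 3.1
eef_pos: [0.4553, -0.1771, 0.024]
eef_rot: [3.14, 0.001, 1.842]
force: [0.0, 0.4, -1.0]
finger_gap: 0.0298
time_s: 4.1
eef_pos: [0.4431, -0.1362, 0.0469]
eef_rot: [-3.141, -0.0, 1.842]
force: [0.1, 0.4, -0.6]
finger_gap: 0.0301
518 249 0.05 [ 476.6 -417.9] [84.5 41.8] 38.0
518 249 0.062 [ 476.2 -412.6] [83.6 41.3] 38.0
294 248 0.05 [495.8 115.5] [60.6 93.7] -1.3
294 248 0.062 [495.1 114.6] [59.9 92.6] -1.3
266 247 0.05 [498.9 185.1] [60.4 91.2] -1.5
266 247 0.062 [498.2 183.4] [59.7 90.2] -1.5
236 248 0.05 [498.5 254.6] [59.9 96.1] -1.2
236 248 0.062 [497.9 252. ] [59.2 95. ] -1.2
392 197 0.05 [ 612.5 -125.7] [62.2 27.5] 9.2
392 197 0.062 [ 610.5 -123.9] [61.5 27.2] 9.2
117 107 0.05 [867.5 562.2] [160.5 222.6] -78.5
117 107 0.062 [862.6 556.1] [158.7 220. ] -78.5
```

View pics/p1.png

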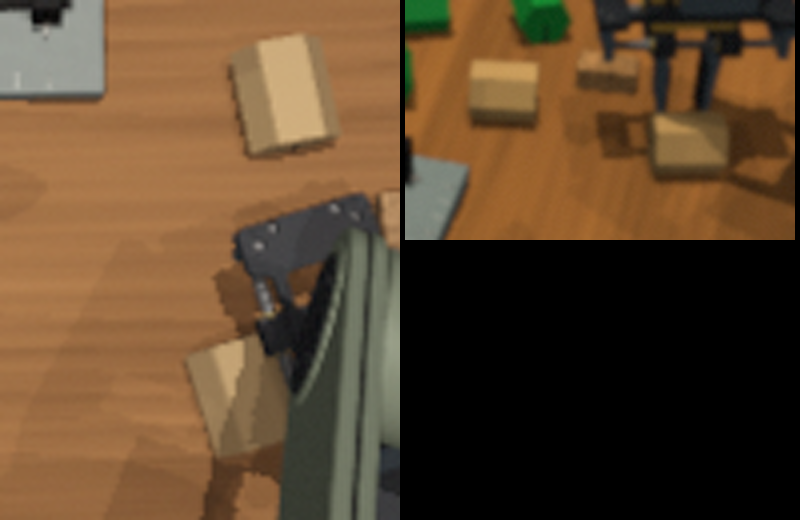

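Rolled or slid is ambiguous here: the bar at crop (237,400) is partly hidden by the wrist. I'll back off and look again.

```bash
python3 -m creep '[{"delta_pos":[0.6,-2,0],"turn":0},{"delta_pos":[2,-7,2],"turn":0},{"delta_pos":[2,-12,4],"turn":0},{"delta_pos":[2,-16,4],"turn":0},{"delta_pos":[2,-16,4],"turn":0},{"delta_pos":[2,-16,4],"turn":0},{"delta_pos":[2,-16,4],"turn":0},{"delta_pos":[2,-16,4],"turn":0},{"delta_pos":[2,-16,4],"turn":0},{"delta_pos":[2,-16,4],"turn":0}]'
cat >> h.py <<'E'
def look(name,tb,sb,ft=5,fs=4):
    t=snap("top");s=snap("side");cv=np.zeros((600,800,3),np.uint8);y=0
    a=cv2.resize(t["color"][tb[1]:tb[3],tb[0]:tb[2]],None,fx=ft,fy=ft,interpolation=cv2.INTER_CUBIC)[:600,:400]
    b=cv2.resize(s["color"][sb[1]:sb[3],sb[0]:sb[2]],None,fx=fs,fy=fs,interpolation=cv2.INTER_CUBIC)[:600,:395]
    cv[:a.shape[0],:a.shape[1]]=a;cv[:b.shape[0],405:405+b.shape[1]]=b
    cv2.imwrite(f"pics/{name}.png",cv);return t,s
E
python3 - <<'E'
from h import *
t,s=look("p2",(350,175,430,295),(325,160,425,220));[print(*o) for o in blanks(t,show=False) if o[0]>340]
E
```

```text
time_s: 5.2
eef_pos: [0.4635, -0.2958, 0.087]
eef_rot: [-3.142, -0.0, 1.843]
force: [0.1, -0.3, -0.1]
finger_gap: 0.0303
382 273 0.05 [429.6 -90.5] [61.9 27.9] 14.2
382 273 0.062 [429.8 -89.1] [61.2 27.6] 14.2
392 197 0.05 [ 612.5 -125.9] [62.2 28.2] 9.1
392 197 0.062 [ 610.5 -124.1] [61.5 27.9] 9.1
```

View pics/p2.png

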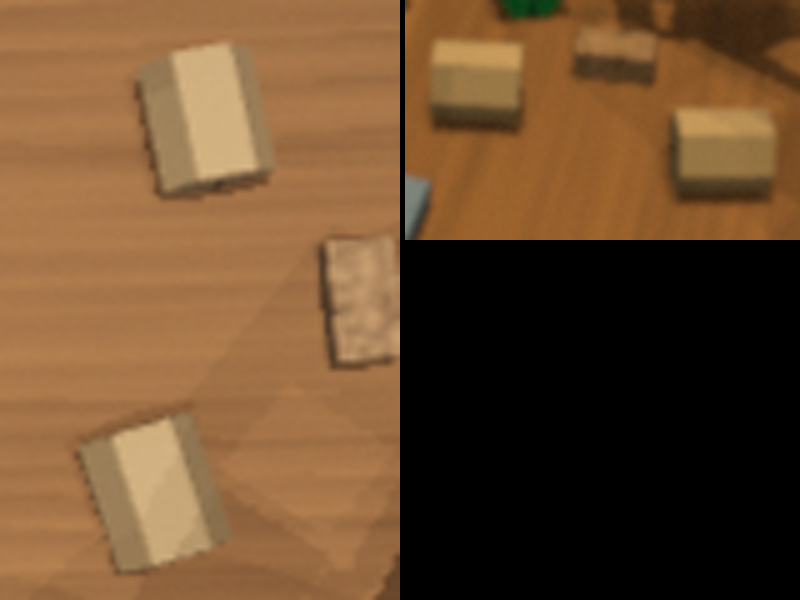

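B's shift of 34.8 mm fits sliding, not a 28.9 mm roll. I'll try once with the fingertips high on the slant, rising along the tipping arc.

```bash
python3 -m creep '[{"delta_pos":[-1,5,0],"turn":-1.4},{"delta_pos":[-2,10,-1.5],"turn":-1.4},{"delta_pos":[-2.3,14,-2.9],"turn":-1.4},{"delta_pos":[-2.4,16,-2.9],"turn":-1.4},{"delta_pos":[-2.4,16.5,-2.9],"turn":-1.4},{"delta_pos":[-2.4,16.5,-2.9],"turn":-1.4},{"delta_pos":[-2.4,16.5,-2.9],"turn":-1.4},{"delta_pos":[-2.4,16.5,-2.9],"turn":-1.4},{"delta_pos":[-2.4,16.5,-2.9],"turn":-1.4},{"delta_pos":[-2.4,16.5,-2.9],"turn":-1.4}]'
python3 -m creep '[{"delta_pos":[-0.12,0.48,0],"turn":0},{"delta_pos":[-0.2,0.78,0],"turn":0},{"delta_pos":[-0.29,1.16,0.25],"turn":0},{"delta_pos":[-0.39,1.55,0.5],"turn":0},{"delta_pos":[-0.51,2.03,0.7],"turn":0},{"delta_pos":[-0.64,2.52,0.9],"turn":0},{"delta_pos":[-0.76,3.0,1.0],"turn":0},{"delta_pos":[-0.88,3.49,1.05],"turn":0},{"delta_pos":[-1.0,3.97,1.05],"turn":0},{"delta_pos":[-1.08,4.26,1.05],"turn":0}]'
python3 -m creep '[{"delta_pos":[0.6,-2,0.5],"turn":0},{"delta_pos":[2,-7,2],"turn":0},{"delta_pos":[2,-12,4],"turn":0},{"delta_pos":[2,-16,4],"turn":0},{"delta_pos":[2,-16,4],"turn":0},{"delta_pos":[2,-16,4],"turn":0},{"delta_pos":[2,-16,4],"turn":0},{"delta_pos":[2,-16,4],"turn":0},{"delta_pos":[2,-16,4],"turn":0},{"delta_pos":[2,-16,4],"turn":0}]'
python3 - <<'E'
from h import *
t,s=look("p3",(350,175,430,295),(325,160,425,220));[print(*o) for o in blanks(t,show=False) if o[0]>340]
E
```

```text
time_s: 6.3
eef_pos: [0.4395, -0.1323, 0.058]
eef_rot: [3.141, 0.0, 1.817]
force: [0.1, -0.4, 0.7]
finger_gap: 0.0298
time_s: 7.3
eef_pos: [0.4284, -0.0884, 0.0682]
eef_rot: [-3.141, -0.0, 1.818]
force: [-1.1, 0.8, 1.0]
finger_gap: 0.0301
time_s: 8.3
eef_pos: [0.4487, -0.2482, 0.1084]
eef_rot: [-3.142, -0.0, 1.819]
force: [1.2, -0.5, -0.6]
finger_gap: 0.0302
370 276 0.05 [422.3 -63.9] [61.3 27.2] 16.3
370 276 0.062 [422.5 -62.7] [60.6 26.9] 16.3
392 197 0.05 [ 612.5 -125.8] [62.2 28. ] 9.1
392 197 0.062 [ 610.5 -123.9] [61.5 27.7] 9.1
```

View pics/p3.png

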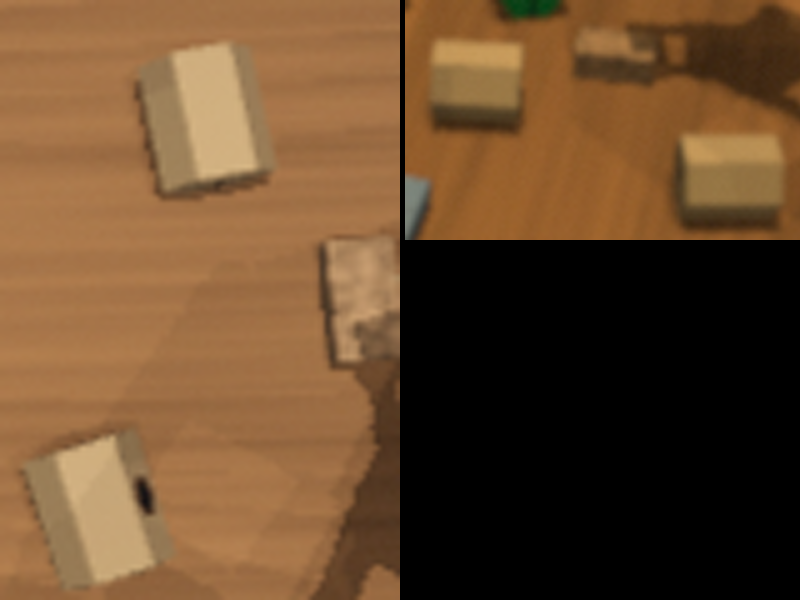

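The high push rolled it: the hole now shows on the -y upper flat at crop (145,493). One more identical roll is needed.

```bash
python3 -m creep '[{"delta_pos":[-0.5,4,-2],"turn":1.3},{"delta_pos":[-1,8,-4],"turn":1.3},{"delta_pos":[-1.4,11.5,-5],"turn":1.3},{"delta_pos":[-1.5,13.5,-5.0],"turn":1.3},{"delta_pos":[-1.5,14.4,-5.0],"turn":1.3},{"delta_pos":[-1.5,14.4,-5.0],"turn":1.3},{"delta_pos":[-1.5,14.4,-5.0],"turn":1.3},{"delta_pos":[-1.5,14.4,-5.0],"turn":1.3},{"delta_pos":[-1.5,14.4,-5.0],"turn":1.3},{"delta_pos":[-1.5,14.4,-5.0],"turn":1.3}]'
python3 -m creep '[{"delta_pos":[-0.13,0.48,0],"turn":0},{"delta_pos":[-0.21,0.78,0],"turn":0},{"delta_pos":[-0.32,1.16,0.25],"turn":0},{"delta_pos":[-0.43,1.54,0.5],"turn":0},{"delta_pos":[-0.56,2.02,0.7],"turn":0},{"delta_pos":[-0.69,2.51,0.9],"turn":0},{"delta_pos":[-0.82,3.0,1.0],"turn":0},{"delta_pos":[-0.95,3.47,1.05],"turn":0},{"delta_pos":[-1.08,3.95,1.05],"turn":0},{"delta_pos":[-1.15,4.24,1.05],"turn":0}]'
python3 -m creep '[{"delta_pos":[0.6,-2,0.5],"turn":0},{"delta_pos":[2,-7,4],"turn":0},{"delta_pos":[4,-12,6],"turn":0},{"delta_pos":[6,-16,8],"turn":-3},{"delta_pos":[8,-18,8],"turn":-6},{"delta_pos":[8,-18,8],"turn":-6},{"delta_pos":[8,-18,8],"turn":-6},{"delta_pos":[8,-18,8],"turn":-6},{"delta_pos":[8,-18,8],"turn":-6},{"delta_pos":[8,-18,8],"turn":-6}]'
python3 - <<'E'
from h import *
t,s=look("p4",(340,175,420,295),(325,160,425,220));[print(*o) for o in blanks(t,show=False) if o[0]>330]
E
```

```text
time_s: 9.4
eef_pos: [0.4337, -0.1057, 0.0585]
eef_rot: [3.141, 0.0, 1.839]
force: [0.3, -0.7, -0.4]
finger_gap: 0.03
time_s: 10.4
eef_pos: [0.4218, -0.0621, 0.0689]
eef_rot: [-3.141, -0.0, 1.841]
force: [-0.4, 0.0, 0.1]
finger_gap: 0.0299
time_s: 11.4
eef_pos: [0.5015, -0.2416, 0.1488]
eef_rot: [-3.141, -0.001, 1.737]
force: [-0.0, -0.8, 0.3]
finger_gap: 0.0299
359 280 0.05 [414.3 -35.6] [61.9 27.1] 16.5
359 280 0.062 [414.6 -34.8] [61.2 26.8] 16.5
520 256 0.05 [ 460.6 -421.1] [53.5 27.7] 41.6
520 256 0.062 [ 460.4 -415.8] [52.9 27.4] 41.6
392 197 0.05 [ 612.7 -125.8] [62.1 28.3] 8.3
392 197 0.062 [ 610.7 -124. ] [61.4 28. ] 8.3
```

View pics/p4.png

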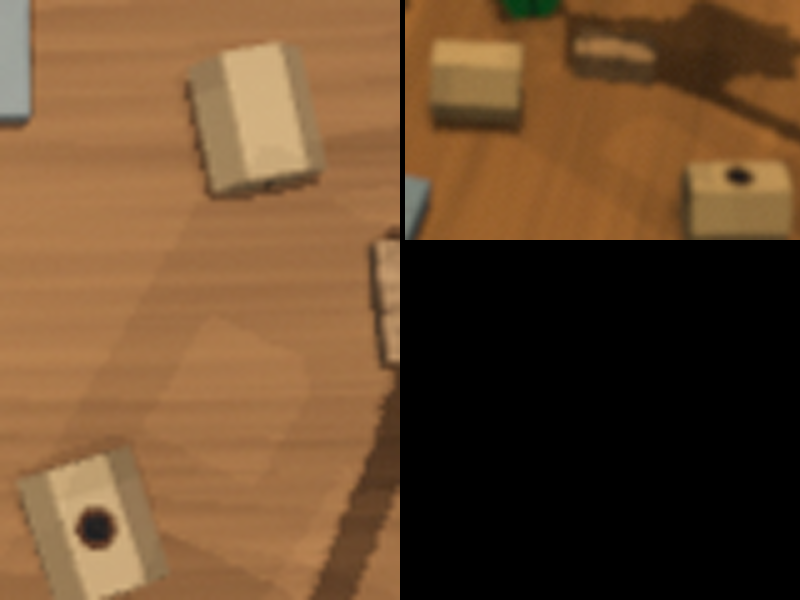

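B's hole now faces straight up. Next, the same roll on A.

```bash
python3 -m creep '[{"delta_pos":[4,2,0],"turn":-0.5},{"delta_pos":[8,4,0],"turn":-0.5},{"delta_pos":[11.7,6.4,-2],"turn":-0.5},{"delta_pos":[11.7,7.4,-6],"turn":-0.5},{"delta_pos":[11.7,7.4,-9.1],"turn":-0.5},{"delta_pos":[11.7,7.4,-9.1],"turn":-0.5},{"delta_pos":[11.7,7.4,-9.1],"turn":-0.5},{"delta_pos":[11.7,7.4,-9.1],"turn":-0.5},{"delta_pos":[11.7,7.4,-9.1],"turn":-0.5},{"delta_pos":[11.7,7.4,-9.1],"turn":-0.5}]'
python3 -m creep '[{"delta_pos":[-0.08,0.49,0],"turn":0},{"delta_pos":[-0.12,0.79,0],"turn":0},{"delta_pos":[-0.19,1.19,0.25],"turn":0},{"delta_pos":[-0.25,1.58,0.5],"turn":0},{"delta_pos":[-0.33,2.07,0.7],"turn":0},{"delta_pos":[-0.41,2.57,0.9],"turn":0},{"delta_pos":[-0.48,3.06,1.0],"turn":0},{"delta_pos":[-0.56,3.56,1.05],"turn":0},{"delta_pos":[-0.64,4.05,1.05],"turn":0},{"delta_pos":[-0.69,4.35,1.05],"turn":0}]'
python3 -m creep '[{"delta_pos":[0.6,-2,0.5],"turn":0},{"delta_pos":[0.6,-7,4],"turn":0},{"delta_pos":[0.6,-12,6],"turn":0},{"delta_pos":[0.6,-16,6],"turn":0},{"delta_pos":[0.6,-16,6],"turn":0},{"delta_pos":[0.6,-16,6],"turn":0},{"delta_pos":[0.6,-16,6],"turn":0},{"delta_pos":[0.6,-16,6],"turn":0},{"delta_pos":[0.6,-16,6],"turn":0},{"delta_pos":[0.6,-16,6],"turn":0}]'
python3 - <<'E'
from h import *
t,s=look("p5",(340,175,420,295),(325,160,425,220));[print(*o) for o in blanks(t,show=False) if 330<o[0]<500]
E
```

```text
time_s: 12.5
eef_pos: [0.6197, -0.1692, 0.0596]
eef_rot: [3.139, 0.001, 1.726]
force: [0.2, 0.6, 0.4]
finger_gap: 0.03
time_s: 13.5
eef_pos: [0.6121, -0.1244, 0.0684]
eef_rot: [3.142, -0.0, 1.727]
force: [0.5, -0.2, 0.7]
finger_gap: 0.03
time_s: 14.5
eef_pos: [0.6183, -0.284, 0.1284]
eef_rot: [-3.141, -0.0, 1.728]
force: [0.7, -0.5, 0.1]
finger_gap: 0.0302
359 281 0.05 [413.3 -36.3] [59.7 27.8] 16.5
359 281 0.062 [413.6 -35.4] [59.  27.4] 16.5
381 199 0.05 [608.  -97.1] [62.4 28.2] 9.3
381 199 0.062 [606.  -95.5] [61.6 27.9] 9.3
```

View pics/p5.png

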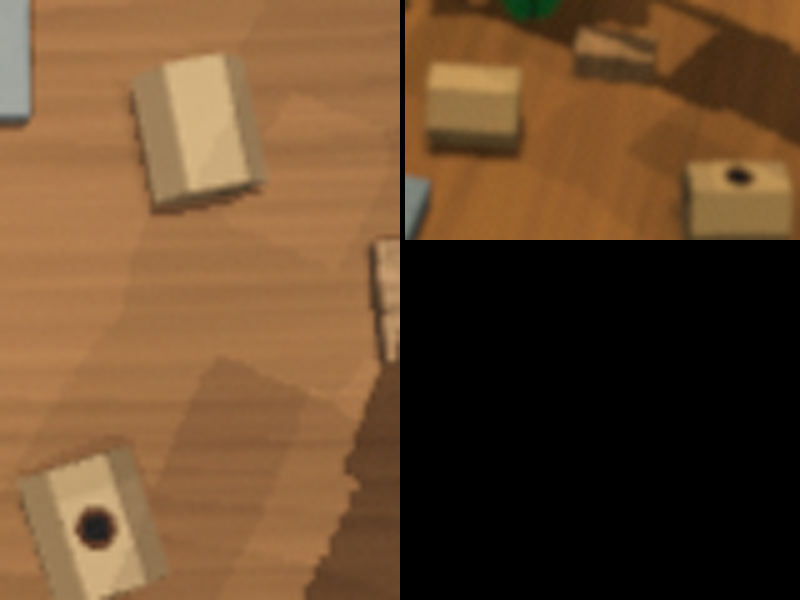

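A rolled too (29 mm shift), and its hole is still hidden, so it must now be on the -y lower flat. Two more rolls.

```bash
python3 -m creep '[{"delta_pos":[-0.2,5,0],"turn":0},{"delta_pos":[-0.4,10,-2],"turn":0},{"delta_pos":[-0.4,14,-4],"turn":0},{"delta_pos":[-0.4,14.5,-7],"turn":0},{"delta_pos":[-0.4,14.5,-7],"turn":0},{"delta_pos":[-0.4,14.5,-7],"turn":0},{"delta_pos":[-0.4,14.5,-7],"turn":0},{"delta_pos":[-0.4,14.5,-7],"turn":0},{"delta_pos":[-0.4,14.5,-7],"turn":0},{"delta_pos":[-0.4,14.5,-7],"turn":0}]'
python3 -m creep '[{"delta_pos":[-0.08,0.49,0],"turn":0},{"delta_pos":[-0.12,0.79,0],"turn":0},{"delta_pos":[-0.19,1.19,0.25],"turn":0},{"delta_pos":[-0.25,1.58,0.5],"turn":0},{"delta_pos":[-0.33,2.07,0.7],"turn":0},{"delta_pos":[-0.41,2.57,0.9],"turn":0},{"delta_pos":[-0.48,3.06,1.0],"turn":0},{"delta_pos":[-0.56,3.56,1.05],"turn":0},{"delta_pos":[-0.64,4.05,1.05],"turn":0},{"delta_pos":[-0.69,4.35,1.05],"turn":0}]'
python3 -m creep '[{"delta_pos":[0.2,-1.5,0.3],"turn":0},{"delta_pos":[0.2,-1.8,0.3],"turn":0},{"delta_pos":[0.2,-1.8,-0.5],"turn":0},{"delta_pos":[0.2,-1.6,-1.05],"turn":0},{"delta_pos":[0.2,-1.5,-1.05],"turn":0},{"delta_pos":[0.2,-1.5,-1.05],"turn":0},{"delta_pos":[0.2,-1.5,-1.05],"turn":0},{"delta_pos":[0.2,-1.5,-1.05],"turn":0},{"delta_pos":[0.2,-1.5,-1.05],"turn":0},{"delta_pos":[0.2,-1.5,-1.05],"turn":0}]'
python3 -m creep '[{"delta_pos":[-0.08,0.49,0],"turn":0},{"delta_pos":[-0.12,0.79,0],"turn":0},{"delta_pos":[-0.19,1.19,0.25],"turn":0},{"delta_pos":[-0.25,1.58,0.5],"turn":0},{"delta_pos":[-0.33,2.07,0.7],"turn":0},{"delta_pos":[-0.41,2.57,0.9],"turn":0},{"delta_pos":[-0.48,3.06,1.0],"turn":0},{"delta_pos":[-0.56,3.56,1.05],"turn":0},{"delta_pos":[-0.64,4.05,1.05],"turn":0},{"delta_pos":[-0.69,4.35,1.05],"turn":0}]'
python3 -m creep '[{"delta_pos":[0.6,-2,0.5],"turn":0},{"delta_pos":[0.6,-7,4],"turn":0},{"delta_pos":[0.6,-12,8],"turn":0},{"delta_pos":[0.6,-16,10],"turn":0},{"delta_pos":[0.6,-16,10],"turn":0},{"delta_pos":[0.6,-16,10],"turn":0},{"delta_pos":[0.6,-16,10],"turn":0},{"delta_pos":[0.6,-16,10],"turn":0},{"delta_pos":[0.6,-16,10],"turn":0},{"delta_pos":[0.6,-16,10],"turn":0}]'
python3 - <<'E'
from h import *
t,s=look("p6",(330,175,410,295),(325,160,425,220));[print(*o) for o in blanks(t,show=False) if 330<o[0]<500]
E
```

```text
time_s: 15.6
eef_pos: [0.6144, -0.1407, 0.0591]
eef_rot: [3.141, 0.0, 1.726]
force: [0.0, 0.5, 0.1]
finger_gap: 0.03
time_s: 16.6
eef_pos: [0.607, -0.096, 0.0688]
eef_rot: [-3.141, -0.0, 1.727]
force: [-0.9, -0.1, -0.2]
finger_gap: 0.0297
time_s: 17.6
eef_pos: [0.6093, -0.1116, 0.0586]
eef_rot: [3.141, 0.0, 1.727]
force: [-0.0, -0.1, -0.4]
finger_gap: 0.03
time_s: 18.6
eef_pos: [0.6021, -0.0675, 0.0688]
eef_rot: [-3.141, -0.0, 1.727]
force: [0.0, -0.1, 0.2]
finger_gap: 0.0301
time_s: 19.6
eef_pos: [0.6082, -0.2268, 0.1682]
eef_rot: [-3.14, -0.001, 1.728]
force: [-0.5, 0.9, -0.1]
finger_gap: 0.0303
359 203 0.05 [600.  -42.9] [62.2 28.2] 3.8
359 203 0.062 [598.2 -41.9] [61.5 27.9] 3.8
```

View pics/p6.png

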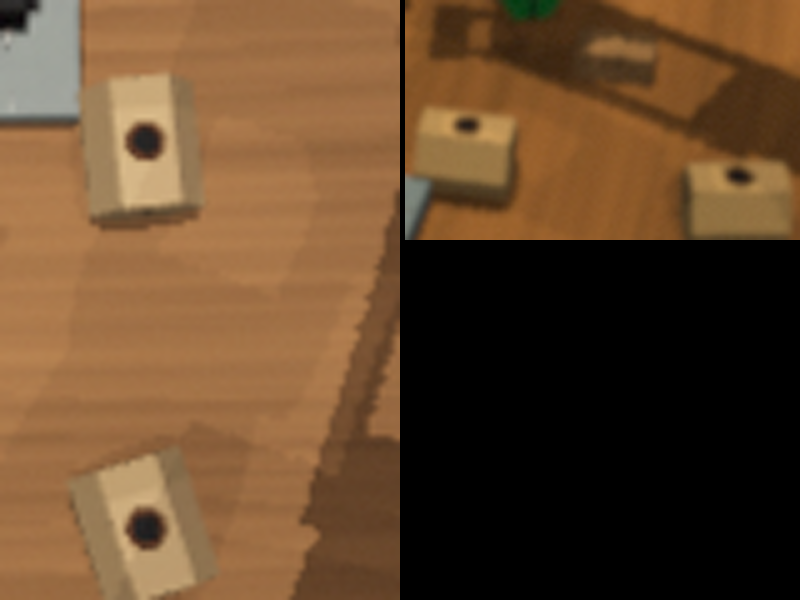

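Both holes face up: A at crop (145,140), beside the box, and B at (145,527). Now I'll grip A by its ends.

```bash
python3 -m creep '[{"delta_pos":[-0.2,4.6,0],"turn":-5.2},{"delta_pos":[-0.4,9.2,0],"turn":-5.2},{"delta_pos":[-0.6,13.8,0],"turn":-5.2},{"delta_pos":[-0.8,18.0,0],"turn":-5.2},{"delta_pos":[-0.8,18.4,0],"turn":-5.2},{"delta_pos":[-0.8,18.4,-4],"turn":-5.2},{"delta_pos":[-0.8,18.4,-8],"turn":-5.2},{"delta_pos":[-0.8,18.4,-10],"turn":-5.2},{"delta_pos":[-0.8,18.4,-10],"turn":-5.2},{"delta_pos":[-0.8,18.4,-10],"turn":-5.2}]' 9.1
python3 -m creep '[{"delta_pos":[0,0,-2],"turn":0},{"delta_pos":[0,0,-4],"turn":0},{"delta_pos":[0,0,-4.6],"turn":0},{"delta_pos":[0,0,-4.6],"turn":0},{"delta_pos":[0,0,-4.6],"turn":0},{"delta_pos":[0,0,-4.6],"turn":0},{"delta_pos":[0,0,-4.6],"turn":0},{"delta_pos":[0,0,-4.6],"turn":0},{"delta_pos":[0,0,-4.6],"turn":0},{"delta_pos":[0,0,-4.6],"turn":0}]'
python3 -m creep '[{"delta_pos":[0,0,0],"turn":0},{"delta_pos":[0,0,0],"turn":0},{"delta_pos":[0,0,0],"turn":0},{"delta_pos":[0,0,0],"turn":0},{"delta_pos":[0,0,0],"turn":0},{"delta_pos":[0,0,0],"turn":0},{"delta_pos":[0,0,0],"turn":0},{"delta_pos":[0,0,0],"turn":0},{"delta_pos":[0,0,0],"turn":0},{"delta_pos":[0,0,0],"turn":0}]' 5.5 25
```

```text
time_s: 20.7
eef_pos: [0.6009, -0.0446, 0.0694]
eef_rot: [3.141, 0.0, 1.636]
force: [0.5, -0.4, 0.2]
finger_gap: 0.0909
time_s: 21.7
eef_pos: [0.6004, -0.0441, 0.0231]
eef_rot: [3.141, 0.0, 1.636]
force: [0.4, -0.0, 0.9]
finger_gap: 0.0908
time_s: 22.7
eef_pos: [0.6003, -0.0442, 0.023]
eef_rot: [3.142, 0.0, 1.636]
force: [0.7, 0.8, -0.7]
finger_gap: 0.0643
```

```bash
python3 -m creep '[{"delta_pos":[0,0,2],"turn":0},{"delta_pos":[0,0,5],"turn":0},{"delta_pos":[0,0,8],"turn":0},{"delta_pos":[-2,4,8],"turn":-1},{"delta_pos":[-4,8,8],"turn":-2},{"delta_pos":[-6,12,8],"turn":-3},{"delta_pos":[-8,16,8],"turn":-4},{"delta_pos":[-10,20,8],"turn":-5},{"delta_pos":[-11.6,23.4,8],"turn":-5},{"delta_pos":[-11.6,23.4,8],"turn":-5}]'
python3 -m creep '[{"delta_pos":[0,0,0],"turn":0},{"delta_pos":[0,0,-2],"turn":0},{"delta_pos":[0,0,-4],"turn":0},{"delta_pos":[0,0,-5.5],"turn":0},{"delta_pos":[0,0,-6.2],"turn":0},{"delta_pos":[0,0,-6.5],"turn":0},{"delta_pos":[0,0,-6.7],"turn":0},{"delta_pos":[0,0,-6.75],"turn":0},{"delta_pos":[0,0,-6.75],"turn":0},{"delta_pos":[0,0,-6.75],"turn":0}]'
```

```text
time_s: 23.7
eef_pos: [0.4821, 0.1931, 0.1029]
eef_rot: [-3.14, -0.001, 1.554]
force: [0.6, 1.0, -0.4]
finger_gap: 0.0639
time_s: 24.7
eef_pos: [0.4847, 0.19, 0.036]
eef_rot: [3.141, -0.0, 1.549]
force: [-1.2, -0.4, -1.3]
finger_gap: 0.0642
```

```bash
python3 -m creep '[{"delta_pos":[0,0,-0.1],"turn":0},{"delta_pos":[0,0,-0.1],"turn":0},{"delta_pos":[0,0,-0.1],"turn":0},{"delta_pos":[0,0,-0.1],"turn":0},{"delta_pos":[0,0,-0.1],"turn":0},{"delta_pos":[0,0,1],"turn":0},{"delta_pos":[0,0,4],"turn":0},{"delta_pos":[0,0,8],"turn":0},{"delta_pos":[0,0,10],"turn":0},{"delta_pos":[0,0,10],"turn":0}]' 8.2 25
python3 - <<'E'
from h import *
t,s=look("p7",(210,215,370,310),(310,160,450,330),ft=2.5,fs=2.8);[print(*o) for o in blanks(t,show=False) if 250<o[0]<500]
E
```

```text
time_s: 25.7
eef_pos: [0.4866, 0.1907, 0.1394]
eef_rot: [3.134, -0.003, 1.549]
force: [0.6, -0.2, -0.4]
finger_gap: 0.0818
359 280 0.05 [413.9 -35.7] [61.2 28.5] 16.3
359 280 0.062 [414.2 -34.9] [60.5 28.1] 16.3
294 254 0.05 [481.6 115.9] [ 60.6 122. ] -1.3
294 254 0.062 [481.2 114.9] [ 59.9 120.5] -1.3
```

View pics/p7.png

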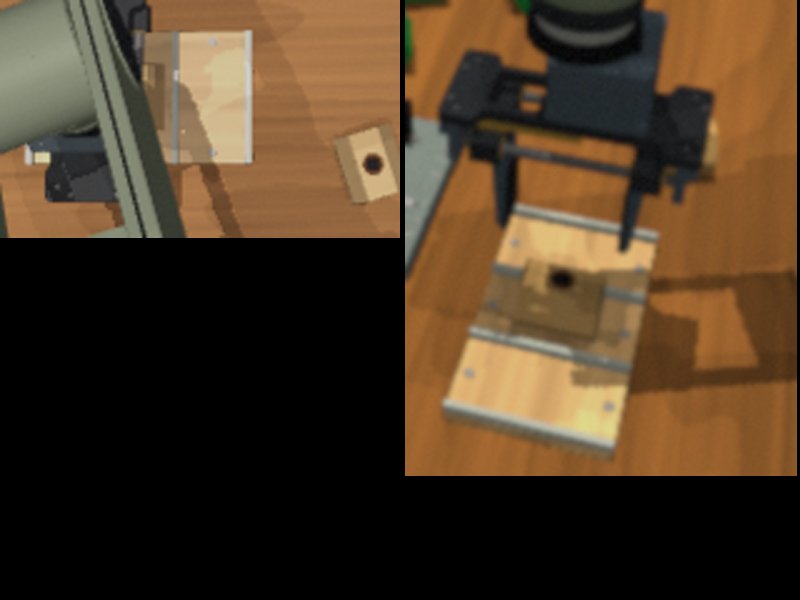

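A sits in the middle lane with its hole up, and B hasn't moved. Picking B.

```bash
python3 -m creep '[{"delta_pos":[-1.3,-4.5,0],"turn":6},{"delta_pos":[-2.6,-9,0],"turn":12},{"delta_pos":[-4,-13.5,0],"turn":17.6},{"delta_pos":[-5.5,-18,0],"turn":17.6},{"delta_pos":[-7.1,-22.6,0],"turn":17.6},{"delta_pos":[-7.1,-22.6,0],"turn":17.6},{"delta_pos":[-7.1,-22.6,-3],"turn":17.6},{"delta_pos":[-7.1,-22.6,-6.5],"turn":17.6},{"delta_pos":[-7.1,-22.6,-6.5],"turn":17.6},{"delta_pos":[-7.1,-22.6,-6.5],"turn":17.6}]' 9.1
python3 -m creep '[{"delta_pos":[0,0,-1],"turn":0},{"delta_pos":[0,0,-3],"turn":0},{"delta_pos":[0,0,-4.6],"turn":0},{"delta_pos":[0,0,-4.8],"turn":0},{"delta_pos":[0,0,-4.8],"turn":0},{"delta_pos":[0,0,-4.8],"turn":0},{"delta_pos":[0,0,-4.8],"turn":0},{"delta_pos":[0,0,-4.8],"turn":0},{"delta_pos":[0,0,-4.8],"turn":0},{"delta_pos":[0,0,-4.8],"turn":0}]'
python3 -m creep '[{"delta_pos":[0,0,0],"turn":0},{"delta_pos":[0,0,0],"turn":0},{"delta_pos":[0,0,0],"turn":0},{"delta_pos":[0,0,0],"turn":0},{"delta_pos":[0,0,0],"turn":0},{"delta_pos":[0,0,0],"turn":0},{"delta_pos":[0,0,0],"turn":0},{"delta_pos":[0,0,0],"turn":0},{"delta_pos":[0,0,0],"turn":0},{"delta_pos":[0,0,0],"turn":0}]' 5.5 25
```

```text
time_s: 26.8
eef_pos: [0.4129, -0.0356, 0.07]
eef_rot: [-3.139, -0.001, 1.857]
force: [-0.9, -0.3, -0.5]
finger_gap: 0.0909
time_s: 27.8
eef_pos: [0.4135, -0.0362, 0.0227]
eef_rot: [3.141, 0.0, 1.856]
force: [-0.1, -0.1, -0.6]
finger_gap: 0.0908
time_s: 28.8
eef_pos: [0.4134, -0.0361, 0.0224]
eef_rot: [3.142, 0.0, 1.856]
force: [0.5, 0.4, -0.8]
finger_gap: 0.0638
```

```bash
python3 -m creep '[{"delta_pos":[0,0,2],"turn":0},{"delta_pos":[0,0,5],"turn":0},{"delta_pos":[0,0,8],"turn":0},{"delta_pos":[1.5,3,8],"turn":-4},{"delta_pos":[3,6,8],"turn":-8},{"delta_pos":[4.5,10,8],"turn":-12},{"delta_pos":[6,13,8],"turn":-17.6},{"delta_pos":[6.9,15.4,8],"turn":-17.6},{"delta_pos":[6.9,15.4,8],"turn":-17.6},{"delta_pos":[6.9,15.4,8],"turn":-17.6}]'
python3 -m creep '[{"delta_pos":[0,0,0],"turn":0},{"delta_pos":[0,0,-2],"turn":0},{"delta_pos":[0,0,-4],"turn":0},{"delta_pos":[0,0,-5.5],"turn":0},{"delta_pos":[0,0,-6.2],"turn":0},{"delta_pos":[0,0,-6.5],"turn":0},{"delta_pos":[0,0,-6.7],"turn":0},{"delta_pos":[0,0,-6.75],"turn":0},{"delta_pos":[0,0,-6.75],"turn":0},{"delta_pos":[0,0,-6.75],"turn":0}]'
python3 -m creep '[{"delta_pos":[0,0,-0.1],"turn":0},{"delta_pos":[0,0,-0.1],"turn":0},{"delta_pos":[0,0,-0.1],"turn":0},{"delta_pos":[0,0,-0.1],"turn":0},{"delta_pos":[0,0,-0.1],"turn":0},{"delta_pos":[0,0,1],"turn":0},{"delta_pos":[0,0,4],"turn":0},{"delta_pos":[0,0,8],"turn":0},{"delta_pos":[0,0,12],"turn":0},{"delta_pos":[0,0,12],"turn":0}]' 8.2 25
python3 -m creep '[{"delta_pos":[2,-5,0],"turn":0},{"delta_pos":[4,-10,0],"turn":0},{"delta_pos":[6,-15,0],"turn":0},{"delta_pos":[8,-20,0],"turn":0},{"delta_pos":[10,-24,0],"turn":0},{"delta_pos":[10,-24,0],"turn":0},{"delta_pos":[10,-24,0],"turn":0},{"delta_pos":[10,-24,0],"turn":0},{"delta_pos":[10,-24,0],"turn":0},{"delta_pos":[10,-24,0],"turn":0}]'
python3 - <<'E'
from h import *
t,s=look("p8",(205,150,365,290),(260,180,420,330),ft=2.5,fs=2.4)
c=cv2.resize(t["color"][155:205,265:355],None,fx=4.4,fy=4.4,interpolation=cv2.INTER_CUBIC)
i=cv2.imread("pics/p8.png");i[370:590,402:798]=c;cv2.imwrite("pics/p8.png",i)
[print(*o) for o in blanks(t,show=False) if 200<o[0]<500]
E
```

```text
time_s: 29.8
eef_pos: [0.4817, 0.1179, 0.102]
eef_rot: [-3.14, 0.001, 1.55]
force: [-1.1, -0.7, -1.6]
finger_gap: 0.0639
time_s: 30.8
eef_pos: [0.4827, 0.118, 0.0354]
eef_rot: [3.141, -0.0, 1.549]
force: [-0.4, -0.1, -0.6]
finger_gap: 0.0642
time_s: 31.8
eef_pos: [0.486, 0.1187, 0.1611]
eef_rot: [3.129, -0.003, 1.549]
force: [0.9, 0.6, 0.5]
finger_gap: 0.0819
time_s: 32.8
eef_pos: [0.5819, -0.1206, 0.1552]
eef_rot: [-3.141, -0.0, 1.551]
force: [-0.4, 0.1, -0.2]
finger_gap: 0.0817
214 343 0.05 [279.3 308.6] [90.9  7. ] 62.0
214 343 0.062 [281.2 305.4] [89.8  6.9] 62.0
294 247 0.05 [497.  115.5] [60.6 91.3] -1.3
294 247 0.062 [496.3 114.6] [59.9 90.2] -1.3
266 247 0.05 [499.  184.2] [58.3 91.7] -0.7
266 247 0.062 [498.4 182.5] [57.7 90.6] -0.7
236 248 0.05 [498.5 254.6] [59.9 96.1] -1.2
236 248 0.062 [497.9 252. ] [59.2 95. ] -1.2
```

View pics/p8.png

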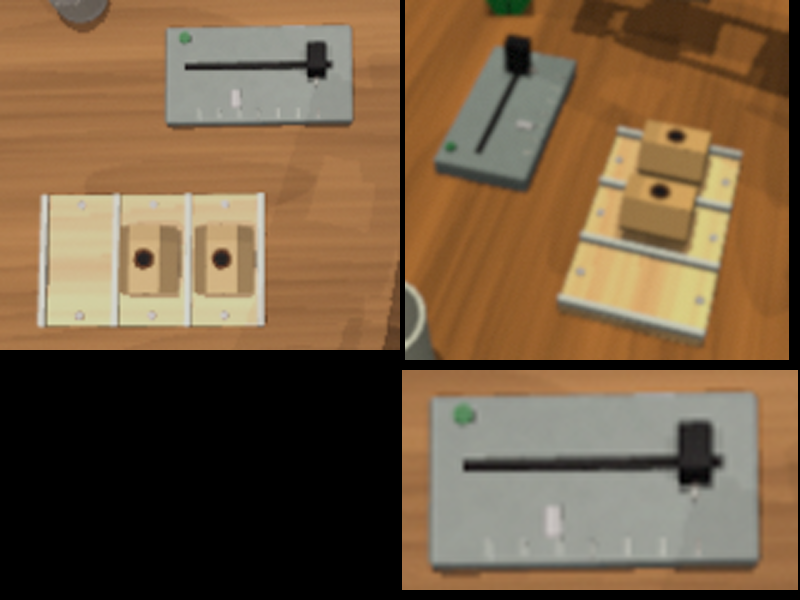

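Both blanks lie flat in their lanes (top crop (143,258) and (221,258)) with holes up. Now I'll measure the slide, pointer and tab.

```bash
cat >> h.py <<'E'
def slide(t):
    c=t["color"];h=cv2.cvtColor(c,cv2.COLOR_BGR2HSV);e=np.array([.026,1.])
    R0=c[160:200,268:350].min(axis=2).astype(float);g=np.median(R0)
    w=np.clip(R0-g-12,0,None);res={}
    n,l,st,ce=cv2.connectedComponentsWithStats((w>0).astype(np.uint8))
    for i in range(1,n):
        if st[i,4]<2: continue
        k=(l==i)*w;ys,xs=np.indices(k.shape);u=(k*xs).sum()/k.sum()+268;v=(k*ys).sum()/k.sum()+160
        p=onz(t,(u,v),.024);print("white",round(u,1),round(v,1),st[i,4],p[:2].round(4),"along",round(p[:2]@e,4))
    # grip top by depth: z .05-.08
    b=(h[:,:,2]<45).astype(np.uint8);pts=[]
    for v in range(155,195):
        for u in range(268,350):
            if b[v,u]:
                p=pt(t,(u,v))
                if .055<p[2]<.085: pts.append((u,v))
    if pts:
        (cu,cv_),wh,a=cv2.minAreaRect(np.array(pts,np.float32));p=onz(t,(cu,cv_),.068);print("grip",len(pts),cu,cv_,wh,p[:2].round(4),"along",round(p[:2]@e,4))
E
python3 - <<'E'
from h import *
t=snap("top");slide(t)
s=snap("side");np.savez("s1.npz",**s)
E
```

```text
white 298.8 188.9 26 [0.6433 0.1039] along 0.1206
white 316.0 194.7 4 [0.6272 0.061 ] along 0.0773
white 324.0 194.7 5 [0.6266 0.041 ] along 0.0572
white 284.2 195.8 4 [0.6269 0.1408] along 0.1571
white 292.1 195.8 3 [0.6263 0.121 ] along 0.1372
white 300.2 195.3 5 [0.6268 0.1005] along 0.1168
grip 63 331.5 173.0 (10.0, 7.0) [0.6717 0.021 ] along 0.0385
```

```bash
python3 -m creep '[{"delta_pos":[3,4.5,0],"turn":0},{"delta_pos":[6,9,0],"turn":0},{"delta_pos":[9.3,13,0],"turn":0},{"delta_pos":[9.3,14.2,0],"turn":0},{"delta_pos":[9.3,14.2,0],"turn":0},{"delta_pos":[9.3,14.2,-3],"turn":0},{"delta_pos":[9.3,14.2,-6],"turn":0},{"delta_pos":[9.3,14.2,-6],"turn":0},{"delta_pos":[9.3,14.2,-6],"turn":0},{"delta_pos":[9.3,14.2,-6],"turn":0}]' 6 8
python3 -m creep '[{"delta_pos":[0,0,-2],"turn":0},{"delta_pos":[0,0,-4],"turn":0},{"delta_pos":[0,0,-4.5],"turn":0},{"delta_pos":[0,0,-4.5],"turn":0},{"delta_pos":[0,0,-4.5],"turn":0},{"delta_pos":[0,0,-4.5],"turn":0},{"delta_pos":[0,0,-4.5],"turn":0},{"delta_pos":[0,0,-4.5],"turn":0},{"delta_pos":[0,0,-4.5],"turn":0},{"delta_pos":[0,0,-4.5],"turn":0}]'
python3 -m creep '[{"delta_pos":[0,0,0],"turn":0},{"delta_pos":[0,0,0],"turn":0},{"delta_pos":[0,0,0],"turn":0},{"delta_pos":[0,0,0],"turn":0},{"delta_pos":[0,0,0],"turn":0},{"delta_pos":[0,0,0],"turn":0},{"delta_pos":[0,0,0],"turn":0},{"delta_pos":[0,0,0],"turn":0},{"delta_pos":[0,0,0],"turn":0},{"delta_pos":[0,0,0],"turn":0}]' 2 8
```

```text
time_s: 34.0
eef_pos: [0.6762, 0.0192, 0.097]
eef_rot: [3.138, 0.0, 1.548]
force: [0.3, -0.3, 0.6]
finger_gap: 0.0599
time_s: 35.0
eef_pos: [0.6754, 0.0199, 0.0501]
eef_rot: [3.141, -0.0, 1.549]
force: [0.1, -0.7, -0.6]
finger_gap: 0.0598
time_s: 36.0
eef_pos: [0.6765, 0.0198, 0.0501]
eef_rot: [3.139, 0.0, 1.549]
force: [5.8, -0.8, -2.8]
finger_gap: 0.0279
```

```bash
python3 -m creep '[{"delta_pos":[0.15,0,0],"turn":0},{"delta_pos":[0.17,0.8,0],"turn":0},{"delta_pos":[0.2,2,0],"turn":0},{"delta_pos":[0.23,3.2,0],"turn":0},{"delta_pos":[0.27,4.5,0],"turn":0},{"delta_pos":[0.3,5.8,0],"turn":0},{"delta_pos":[0.33,7,0],"turn":0},{"delta_pos":[0.35,7.7,0],"turn":0},{"delta_pos":[0.36,8.1,0],"turn":0},{"delta_pos":[0.36,8.1,0],"turn":0}]' 2 12
python3 -m creep '[{"delta_pos":[0,0,0],"turn":0},{"delta_pos":[0,0,0],"turn":0},{"delta_pos":[0,0,0],"turn":0},{"delta_pos":[0,0,0],"turn":0},{"delta_pos":[0,0,3],"turn":0},{"delta_pos":[0,0,7],"turn":0},{"delta_pos":[0,-4,9],"turn":0},{"delta_pos":[0,-9,9],"turn":0},{"delta_pos":[0,-14,9],"turn":0},{"delta_pos":[0,-19,9],"turn":0}]' 6 12
python3 -m creep '[{"delta_pos":[0,-3,0],"turn":0},{"delta_pos":[0,-3,0],"turn":0},{"delta_pos":[0,-3,0],"turn":0},{"delta_pos":[0,-3,0],"turn":0},{"delta_pos":[0,-3,0],"turn":0},{"delta_pos":[0,-3,0],"turn":0},{"delta_pos":[0,-3,0],"turn":0},{"delta_pos":[0,-3,0],"turn":0},{"delta_pos":[0,-3,0],"turn":0},{"delta_pos":[0,-3,0],"turn":0}]'
python3 - <<'E'
from h import *
t,s=look("p9",(205,150,365,290),(260,180,420,330),ft=2.5,fs=2.4)
slide(t)
c=cv2.resize(t["color"][165:201,280:345],None,fx=6,fy=6,interpolation=cv2.INTER_CUBIC)
i=cv2.imread("pics/p9.png");i[370:370+c.shape[0],405:405+c.shape[1]]=c
c=cv2.resize(s["color"][195:250,275:335],None,fx=4.1,fy=4.1,interpolation=cv2.INTER_CUBIC);i[370:370+c.shape[0],5:5+c.shape[1]]=c
cv2.imwrite("pics/p9.png",i)
E
```

```text
time_s: 37.0
eef_pos: [0.678, 0.1021, 0.05]
eef_rot: [-3.14, -0.001, 1.549]
force: [-4.7, 2.5, 4.9]
finger_gap: 0.0276
time_s: 38.0
eef_pos: [0.679, -0.091, 0.1404]
eef_rot: [3.14, 0.0, 1.549]
force: [-0.6, 0.6, -0.1]
finger_gap: 0.0597
time_s: 39.0
eef_pos: [0.679, -0.119, 0.14]
eef_rot: [3.142, -0.0, 1.549]
force: [1.0, -0.0, -0.0]
finger_gap: 0.0598
white 298.1 183.0 2 [0.6585 0.1052] along 0.1223
white 298.7 188.9 29 [0.6433 0.104 ] along 0.1207
white 315.9 194.7 7 [0.6272 0.0612] along 0.0775
white 284.4 195.6 6 [0.6274 0.1405] along 0.1568
white 292.2 195.7 3 [0.6265 0.1207] along 0.137
white 300.3 195.3 5 [0.6268 0.1005] along 0.1167
white 324.0 195.8 2 [0.6239 0.041 ] along 0.0572
grip 71 297.5 173.0 (10.0, 7.0) [0.6743 0.1035] along 0.121
```

View pics/p9.png

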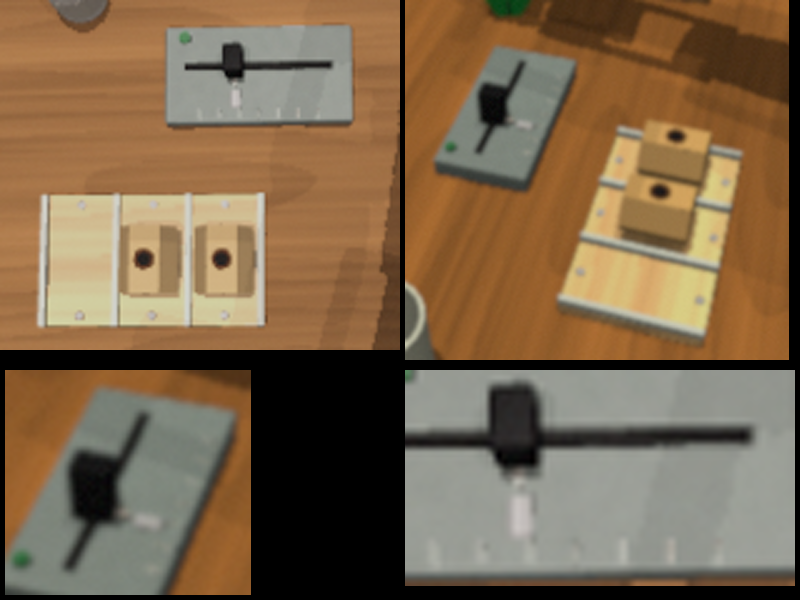

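The pointer (crop (519,480)) stands at the tab (521,510), and the blanks are unchanged. I'll do one sub-pixel check of the offset.

Run:
```python
from h import *
I=[];t=None
for _ in range(6): t=snap("top");I.append(t["color"].astype(float).min(axis=2))
I=np.mean(I,0);e=np.array([.026,1.])
for v in range(179,194):
    r=I[v,288:310];b=np.median(I[v,[286,287,288,289,290,308,309,310,311]])
    w=np.clip(I[v,294:304]-b-4,0,None)
    if w.sum()<8: continue
    u=(w*np.arange(294,304)).sum()/w.sum();p=onz(t,(u,v),.024);print(v,round(w.sum()),round(u,2),"along",round(p[:2]@e*1000,2))
S=np.mean([snap("side")["color"].astype(float).min(axis=2) for _ in range(6)],0);s=snap("side")
n,l,st,ce=cv2.connectedComponentsWithStats((S[215:235,295:325]>np.median(S[215:235,295:325])+15).astype(np.uint8))
for i in range(1,n):
    u,v=ce[i]+[295,215];p=onz(s,(u,v),.024);print("side",st[i,4],u.round(1),v.round(1),p[:2].round(4),"along",round(p[:2]@e*1000,2))
print(S[217:232,300:318].astype(int))
```

```text
183 15 298.36 along 121.79
186 80 298.66 along 120.98
187 104 298.67 along 120.93
188 103 298.67 along 120.93
189 106 298.72 along 120.78
190 112 298.83 along 120.48
191 114 298.84 along 120.45
192 54 298.68 along 120.83
193 10 299.02 along 119.96
side 22 309.4 231.1 [0.6459 0.1011] along 117.86
[[ 23  26  26  33  59  95 118 125 125 124 123 121 120 121 119 119 117 116]
 [ 17  15  19  40  76 108 123 125 126 125 125 126 125 124 123 121 119 118]
 [ 15  11  27  57  94 117 124 126 126 126 126 126 126 126 126 125 123 121]
 [ 10  15  41  78 109 123 127 126 126 126 125 125 126 127 127 126 124 124]
 [ 10  22  57  95 119 126 127 127 127 126 125 126 125 126 126 126 125 125]
 [  9  27  69 108 125 128 127 127 127 126 125 125 125 125 126 126 125 124]
 [ 10  29  73 111 126 126 127 126 127 126 125 125 125 125 125 125 126 125]
 [  8  28  70 108 123 125 125 125 125 126 125 125 125 125 125 125 124 125]
 [  8  24  64 102 120 124 124 125 126 126 126 125 124 124 124 123 124 126]
 [  8  21  59  96 117 123 123 124 125 125 125 124 124 123 122 122 123 126]
 [  8  21  55  90 112 121 123 124 125 125 124 124 123 123 122 121 124 125]
 [ 10  27  58  90 112 121 124 125 126 125 125 124 124 123 123 122 123 123]
 [ 16  39  71 100 118 123 127 132 133 131 130 127 126 124 123 123 123 123]
 [ 18  41  70  94 108 115 131 145 148 146 143 138 133 126 123 124 124 125]
 [ 31  48  68  84  96 110 133 152 158 158 155 152 143 129 120 122 126 126]]
```

The pointer agrees with the tab's middle to under 1 mm (about 0.4 mm after allowing for the box's tilt). Everything is released, so I'm handing in.

Run:
```python
from h import *
print(r.observe()["time_s"]);print(r.job_done())
```

```text
39.75
the job is handed in; nothing more can be done
None
```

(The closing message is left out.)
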